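# Line up the screw jacks by height on the mill's fixture plate

### The arm

A 6-joint arm with a two-finger parallel gripper is mounted at the origin on the work surface. World frame = base frame: x ahead of the robot, y to its left, z up, the work surface at z = 0. Lengths are in m, angles in rad, forces in N, time in s.
With the tool pointing down it reaches from about 0.275 to 0.75 m from the base axis. Payload 10.2 kg.
Tool frame: the origin (TCP) lies on the centre line of the jaws, within the pads' length; the fingertips stand tip_reach ahead of it and the grasp point (between the pads) lies 6 mm ahead of it (tip_reach is the distance from the TCP to the fingertips, in m); z points along the fingers, y is the line along which they close (so a half turn about z gives the same grasp; the last joint's range is limited). The gripper opens to 88 mm and grips with 3 to 60 N. Pads are 18 mm wide; open, the fingers measure 123 mm over their backs; the gripper's body (75 mm by 187 mm) begins 45 mm behind the grasp point.
Start: joints at [-1.548, 0.313, 1.498, -0, 1.331, -0.223], TCP at [0.128, -0.509, 0.264] pointing down, gripper open.
Joint ranges: [-2.94, 2.94], [-0.97, 2.17], [0.19, 2.56], [-1.23, 4.37], [0.02, 3.11], [-2.88, 2.88]. Speed limits (rad/s): [2.39, 2.39, 3.01, 3.14, 3.14, 3.14].

### API

Orientations are given as a 3x3 rotation matrix whose columns are the frame's x, y, z axes.
In Python, from plant import * gives the robot as it stands. The module is installed in compiled form; this text tells all that it offers.
- The arm moves only by the shell command python3 -m creep 'ROWS' [FORCE]. ROWS is JSON, a list of rows, each an object with "grip": the opening, from -1 (shut) to 1 (fully open); "translation": the shift along the world's x, y, z each as a share of 0.3 m, from -1 to 1, a list of three; "rotation": the turn, a rotation vector about the world's x, y, z each as a share of pi/2 rad, from -1 to 1, a list of three. A call has 1 to 12 rows; each row is the pose to reach, as a shift and turn from the pose commanded when the call began; what a row does not reach only later rows make up. A row lasts 1/8 s, in which the tool goes at most 62.5 mm and 10.7 degrees, less where a joint would pass 70% of its speed; a pose out of reach is approached as far as the arm can. A call with a number of a shift or a turn outside -1 to 1 is refused whole. A call with a gripper value outside its range is refused whole. The fingers move at their own pace and stop on an object; FORCE is the grip in N (left out, the last holds). Time passes only in rows, so rows that repeat a pose let the fingers close. It gives the time, the measured TCP pose, the force, the opening and the grip force at its end, in the units of the state.
- sense(): the state, without advancing time (a new reading comes with each control period).
- grab_frame(name): name is "side" or "top"; returns a dict with "color" (400x640x3 uint8, blue, green, red), "depth" (400x640 float32, m along the optical axis (not along the pixel's ray), 0 where there is no reading), "intrinsics" (3x3 intrinsics, pixels), "position" and "orientation" of the camera in the world. Camera axes: x right, y down, z forward; pixel columns grow to the right and rows downward; lengths in m; the calibration is good to about 2 mm. A picture is of the moment at which its call begins.
- hand_in(): hands the job in; it is judged then, once.
Trained networks look in a picture, given as the dict that the camera call returned (one of the last four; its "shot" number tells which), for a name from the list of things; names that differ only in an ending like _2 or _b are one class to them, and where a whole thing is asked for, a point or a joint stands for the part that bears it (a point fixed in the world has none). Each returns a list of dicts, best first, with "confidence" (0 to 1); they miss things now and then, are a little off and sometimes report something else, mostly with a low value. They report only what shows in the picture. A call takes as long as a camera call. They do not tell look-alikes from the thing itself.
- recognise(picture, label): "bbox" ([centre column, centre row, width, height] in pixels, round what is visible of it).
- masks_of(picture, label): "pixels" (400x640 bool, what is visible of it) and "bbox" ([centre column, centre row, width, height] in pixels, round what is visible of it).
- pinpoint(picture, label): "centre" ([column, row] in pixels: a listed point, or the origin of a listed thing).
The state is a dict: "time": time; "joint_pos": joint angles; "qvel": joint speeds; "joint_efforts": joint torques, N m; "tool_pos": TCP position; "tcp_rot": TCP orientation; "contact_force": force on the tool from outside, world axes, zero at the start; "wrist_torque": the same for the moment, N m; "width": finger opening in m; "finger_force": force on a finger pad.
Only numpy, scipy, OpenCV 4.12 (cv2) and the standard library are available. Lean on these libraries where they do the work, as an engineer would, in place of code of your own. Each camera call takes 0.05 s, during which the arm holds its last target. There are 200 camera calls.

### The job

Set up the supports for a tapered workpiece: stand the four screw jacks on the four round seats of the fixture plate, one on the middle of each, in order of height, the tallest on the seat next to the upright stop block and each shorter one a seat farther away. Keep the jacks upright, set them down gently rather than dropping them, and leave the oil bottle standing where it is.

Things in the scene. Friction and masses are not known exactly. Their poses are not given: they have to be found in the camera images.
- jack_114: loose steel machinist's screw jack, upright, 114 mm tall (the four differ only in height): round base 38 mm across, 6 mm thick; dark cylindrical body 30 mm across up to 100 mm above the underside (grip here); 16 mm neck; bright 24 mm head 6 mm thick on top. 0.15 to 0.75 kg. Origin: centre of the underside, z up
- jack_94: loose steel machinist's screw jack, upright, 94 mm tall (the four differ only in height): round base 38 mm across, 6 mm thick; dark cylindrical body 30 mm across up to 80 mm above the underside (grip here); 16 mm neck; bright 24 mm head 6 mm thick on top. 0.15 to 0.75 kg. Origin: centre of the underside, z up
- jack_74: loose steel machinist's screw jack, upright, 74 mm tall (the four differ only in height): round base 38 mm across, 6 mm thick; dark cylindrical body 30 mm across up to 60 mm above the underside (grip here); 16 mm neck; bright 24 mm head 6 mm thick on top. 0.15 to 0.75 kg. Origin: centre of the underside, z up
- jack_54: loose steel machinist's screw jack, upright, 54 mm tall (the four differ only in height): round base 38 mm across, 6 mm thick; dark cylindrical body 30 mm across up to 40 mm above the underside (grip here); 16 mm neck; bright 24 mm head 6 mm thick on top. 0.15 to 0.75 kg. Origin: centre of the underside, z up
- seat_a: one of four alike fixed dark steel discs, 56 mm across, 3 mm high, in a straight row at 65 mm spacing on a 12 mm thick aluminium plate (380 x 90 mm) on the bench; its top is 15 mm above the bench. The letters do not follow the order along the row. Origin: centre of its underside, 12 mm above the bench; z up
- seat_b: one of four alike fixed dark steel discs, 56 mm across, 3 mm high, in a straight row at 65 mm spacing on a 12 mm thick aluminium plate (380 x 90 mm) on the bench; its top is 15 mm above the bench. The letters do not follow the order along the row. Origin: centre of its underside, 12 mm above the bench; z up
- seat_c: one of four alike fixed dark steel discs, 56 mm across, 3 mm high, in a straight row at 65 mm spacing on a 12 mm thick aluminium plate (380 x 90 mm) on the bench; its top is 15 mm above the bench. The letters do not follow the order along the row. Origin: centre of its underside, 12 mm above the bench; z up
- seat_d: one of four alike fixed dark steel discs, 56 mm across, 3 mm high, in a straight row at 65 mm spacing on a 12 mm thick aluminium plate (380 x 90 mm) on the bench; its top is 15 mm above the bench. The letters do not follow the order along the row. Origin: centre of its underside, 12 mm above the bench; z up
- stop: fixed upright steel block across one end of the plate (either end), 20 mm along the row, 70 mm across it, 50 mm high, its centre in line with the seats and 62.5 mm from the nearest one's; at the plate's other end is only a low 30 mm hold-down, 14 mm high. Origin: centre of its underside, 12 mm above the bench; x along the row, z up
- oil: loose grey plastic oil bottle, black cap, white label, upright among the jacks, 42 mm across, 120 mm tall; to be left alone. Origin: centre of its underside, z up
There are look-alikes about, which are no part of the job. What is shaped like the jack_54 but green or purple is not meant. What is shaped like the jack_94 but orange is not meant.

How it is judged:
By the outcome, as a careful person would: the job done as asked, in the order asked, and still so for the second after the job is handed in, with the robot touching nothing.
It also fails if it takes over 128 s, if anything falls off the work surface, if the arm or the gripper's body presses on something with over 40 N, if the wrist force passes 120 N, or if a joint passes its speed limit or range.

## Working session

There is one attempt and no reset: what is moved stays moved. The work goes in short steps, Python scripts to look and compute and a shell command to move; the robot and the scene stay as the last step left them, time stands still between calls to the robot, and variables do not carry over. Pictures are saved under pics/ and viewed, at most 14 in all, crops included, and the job is handed in when it is done.

```bash
mkdir -p pics; ls
cat > h.py <<'E'
from plant import *
import numpy as np, cv2
def world(p, uv, depth=None, z=None):
    K=p["intrinsics"]; R=np.array(p["orientation"]); t=np.array(p["position"])
    d=R@np.linalg.solve(K,np.array([uv[0],uv[1],1.0]))
    s=depth if z is None else (z-t[2])/d[2]
    return t+s*d
def cloud(p):
    K=p["intrinsics"]; v,u=np.mgrid[0:400,0:640]; D=p["depth"]
    c=np.stack([u,v,np.ones_like(u)],-1)@np.linalg.inv(K).T*D[...,None]
    w=c@np.array(p["orientation"]).T+np.array(p["position"]); w[D==0]=np.nan
    return w
E
python3 - <<'E'
from h import *
for n in("top","side"):
    p=grab_frame(n); cv2.imwrite(f"pics/{n}0.png",p["color"]); print(n,p["position"],np.round(p["orientation"],3).tolist(),p["intrinsics"].tolist())
    for l in("jack_114","jack_94","jack_74","jack_54","seat_a","stop","oil"):
        for r in masks_of(p,l):
            if r["confidence"]<.3: continue
            m=r["pixels"]; w=cloud(p)[m]; w=w[~np.isnan(w[:,0])]
            zt=np.percentile(w[:,2],97); q=w[w[:,2]>zt-.006]
            print(l,round(r["confidence"],2),np.round(r["bbox"]),"ztop",zt.round(4),"c",np.median(q,0).round(4), "mid",((q.min(0)+q.max(0))/2).round(4))
E
```

```text
pics
top [0.36185018 0.06085131 0.977132  ] [[-0.037, -0.973, 0.227], [-0.999, 0.037, -0.003], [-0.006, -0.227, -0.974]] [[432.96582411346174, 0.0, 319.85819440971966], [0.0, 432.96582411346174, 191.72452987009765], [0.0, 0.0, 1.0]]
jack_114 0.89 [213. 201.  26.  20.] ztop 0.0966 c [0.5735 0.2945 0.0945] mid [0.5735 0.2941 0.0948]
jack_114 0.88 [288. 212.  17.  20.] ztop 0.1166 c [0.5358 0.1305 0.1145] mid [0.5357 0.1313 0.114 ]
jack_114 0.85 [273. 154.  17.  23.] ztop 0.0762 c [0.6675 0.1643 0.0745] mid [0.6682 0.1645 0.0746]
jack_114 0.85 [204. 169.  24.  21.] ztop 0.0961 c [0.6431 0.32   0.0947] mid [0.6429 0.32   0.0944]
jack_114 0.77 [183. 272.  23.  18.] ztop 0.0563 c [0.4154 0.3655 0.0542] mid [0.416  0.3662 0.0546]
jack_114 0.62 [216. 252.  16.  20.] ztop 0.0571 c [0.4629 0.2936 0.0547] mid [0.4635 0.2934 0.0555]
jack_114 0.54 [181. 240.  16.  15.] ztop 0.0566 c [0.4844 0.3678 0.0542] mid [0.4844 0.3678 0.0543]
jack_94 0.89 [213. 201.  26.  20.] ztop 0.0966 c [0.5735 0.2945 0.0945] mid [0.5735 0.2941 0.0948]
jack_94 0.88 [288. 212.  17.  20.] ztop 0.1166 c [0.5358 0.1305 0.11
[... 5436 characters left out ...]
56 [295. 320.  23.  25.] ztop 0.0558 c [0.4138 0.3678 0.0541] mid [0.4138 0.3676 0.0541]
seat_a 0.77 [374. 152.  25.  17.] ztop 0.0173 c [ 0.4917 -0.1504  0.0143] mid [ 0.4915 -0.1503  0.0151]
seat_a 0.74 [334. 134.  20.  19.] ztop 0.017 c [ 0.6222 -0.1582  0.0141] mid [ 0.6244 -0.1594  0.0149]
seat_a 0.66 [355. 145.  23.  14.] ztop 0.0175 c [ 0.5566 -0.155   0.0144] mid [ 0.5582 -0.1559  0.0148]
seat_a 0.64 [396. 162.  17.  20.] ztop 0.0173 c [ 0.4293 -0.146   0.0143] mid [ 0.4307 -0.1476  0.0148]
stop 0.86 [414. 163.  23.  24.] ztop 0.0636 c [ 0.3683 -0.1414  0.0616] mid [ 0.3509 -0.0659  0.1452]
oil 0.93 [341. 236.  20.  39.] ztop 0.1201 c [0.4187 0.1638 0.1193] mid [0.418  0.162  0.1186]
```

Run:
```python
import cv2
a=cv2.imread("pics/top0.png")[120:310,150:460]; cv2.imwrite("pics/topc.png",cv2.resize(a,(796,488),interpolation=cv2.INTER_CUBIC))
b=cv2.imread("pics/side0.png")[170:350,200:440]; cv2.imwrite("pics/sidec.png",cv2.resize(b,(792,594),interpolation=cv2.INTER_CUBIC))
from h import *
s=sense(); print({k:np.round(v,3).tolist() for k,v in s.items()}); print([k for k in dir() if 'tip' in k])
import plant; print(getattr(plant,'tip_reach',None),[x for x in dir(plant) if x[0]!='_'])
```

```text
{'time': 0.8, 'joint_pos': [-1.548, 0.313, 1.498, -0.0, 1.331, -0.223], 'qvel': [0.002, -0.001, 0.001, 0.0, -0.0, 0.001], 'joint_efforts': [-0.001, -40.209, -25.241, 0.07, 0.032, -0.0], 'tool_pos': [0.128, -0.509, 0.264], 'tcp_rot': [[0.97, 0.243, -0.0], [0.243, -0.97, 0.0], [-0.0, -0.0, -1.0]], 'contact_force': [-0.556, -0.096, -0.225], 'wrist_torque': [0.034, -0.0, 0.001], 'finger_force': 0.0, 'width': 0.088}
['tip_reach']
0.025 ['IKError', 'grab_frame', 'hand_in', 'masks_of', 'pinpoint', 'recognise', 'sense', 'tip_reach']
```

View pics/topc.png

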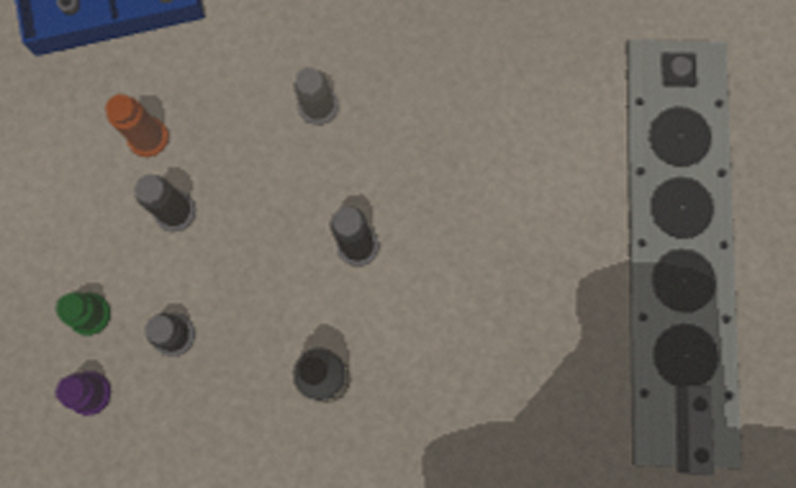

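View pics/sidec.png

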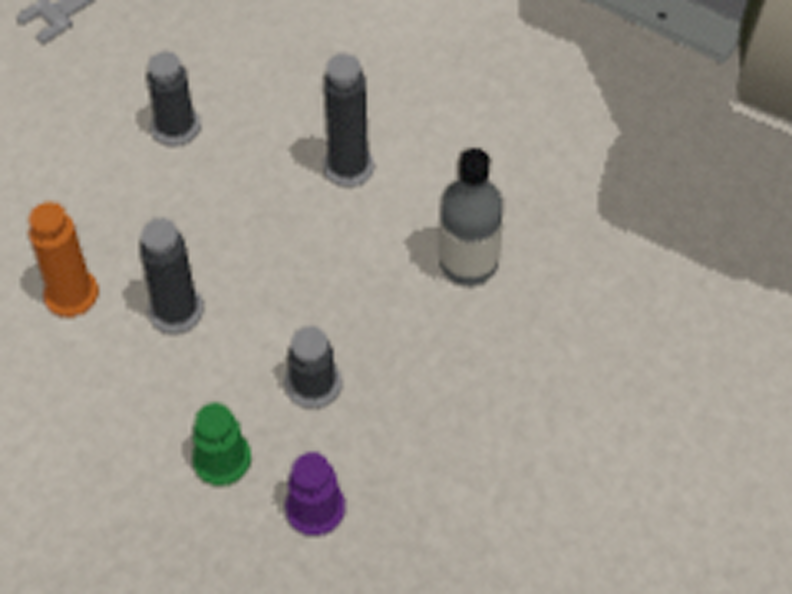

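Candidates (top-image pixels):
- **jack_114:** (288,212). The oil bottle at (275,267) is similar in height.
- **jack_94:** dark at (213,201). The look-alike is orange at (204,169).
- **jack_74:** (273,154).
- **jack_54:** dark at (216,252). The look-alikes are green at (181,240) and purple at (183,272).

The crops confirm the dark ones as the jacks. The measured tops (0.054, 0.074, 0.094, 0.114 m) match in both views. The stop is at the low-x end, at about (421,288).

Averaging both views gives:

| Item | x (m) | y (m) |
|---|---|---|
| jack_54 | 0.462 | 0.295 |
| jack_74 | 0.666 | 0.166 |
| jack_94 | 0.5725 | 0.295 |
| jack_114 | 0.535 | 0.132 |
| seat s1 (next to stop) | 0.4276 | -0.1466 |
| seat s2 | 0.4925 | -0.151 |
| seat s3 | 0.557 | -0.1555 |
| seat s4 | 0.622 | -0.160 |

I'll place the shortest first, so the gripper body clears its neighbours, with the jaws closing across the row.

```bash
python3 -m creep '[{"grip":0.36,"translation":[0.37,0.89,0],"rotation":[0,0,-0.1]},{"grip":0.36,"translation":[0.37,0.89,0],"rotation":[0,0,-0.2]},{"grip":0.36,"translation":[0.37,0.89,0],"rotation":[0,0,-0.2]},{"grip":0.36,"translation":[0.37,0.89,0],"rotation":[0,0,-0.2]},{"grip":0.36,"translation":[0.37,0.89,0],"rotation":[0,0,-0.2]},{"grip":0.36,"translation":[0.37,0.89,0],"rotation":[0,0,-0.2]},{"grip":0.36,"translation":[0.37,0.89,0],"rotation":[0,0,-0.2]}]' 20
python3 -m creep '[{"grip":0.36,"translation":[0.37,0.89,0],"rotation":[0,0,0]},{"grip":0.36,"translation":[0.37,0.89,0],"rotation":[0,0,0]},{"grip":0.36,"translation":[0.37,0.89,0],"rotation":[0,0,0]},{"grip":0.36,"translation":[0.37,0.89,0],"rotation":[0,0,0]},{"grip":0.36,"translation":[0.37,0.89,0],"rotation":[0,0,0]},{"grip":0.36,"translation":[0.37,0.89,0],"rotation":[0,0,0]},{"grip":0.36,"translation":[0.37,0.89,0],"rotation":[0,0,0]}]'
python3 -m creep '[{"grip":0.36,"translation":[0.37,0.89,0],"rotation":[0,0,0]},{"grip":0.36,"translation":[0.37,0.89,0],"rotation":[0,0,0]},{"grip":0.36,"translation":[0.37,0.89,0],"rotation":[0,0,0]},{"grip":0.36,"translation":[0.37,0.89,0],"rotation":[0,0,0]},{"grip":0.36,"translation":[0.37,0.89,0],"rotation":[0,0,0]},{"grip":0.36,"translation":[0.37,0.89,0],"rotation":[0,0,0]},{"grip":0.36,"translation":[0.37,0.89,0],"rotation":[0,0,0]}]'
python3 -c "
from h import *
print(np.round(sense()['tcp_rot'],3).tolist())"
```

```text
time: 1.68
tool_pos: [0.2387, -0.2429, 0.2639]
tcp_rot: [[0.998, -0.068, 0.0], [-0.068, -0.998, -0.001], [0.0, 0.001, -1.0]]
contact_force: [0.1, -0.7, -0.5]
width: 0.0601
finger_force: 0.0
time: 2.55
tool_pos: [0.3499, 0.0237, 0.2635]
tcp_rot: [[0.998, -0.069, -0.001], [-0.069, -0.998, -0.0], [-0.001, 0.0, -1.0]]
contact_force: [0.1, -0.7, 0.5]
width: 0.06
finger_force: 0.0
time: 3.42
tool_pos: [0.4613, 0.2899, 0.2636]
tcp_rot: [[0.998, -0.071, -0.0], [-0.071, -0.998, -0.001], [-0.0, 0.001, -1.0]]
contact_force: [-0.2, 0.1, 0.2]
width: 0.06
finger_force: 0.0
[[0.998, -0.071, -0.0], [-0.071, -0.998, -0.001], [-0.0, 0.001, -1.0]]
```

```bash
python3 -m creep '[{"grip":0.36,"translation":[0.002,0.016,-0.15],"rotation":[0,0,0]},{"grip":0.36,"translation":[0.002,0.016,-0.3],"rotation":[0,0,0]},{"grip":0.36,"translation":[0.002,0.016,-0.45],"rotation":[0,0,0]},{"grip":0.36,"translation":[0.002,0.016,-0.6],"rotation":[0,0,0]},{"grip":0.36,"translation":[0.002,0.016,-0.7],"rotation":[0,0,0]},{"grip":0.36,"translation":[0.002,0.016,-0.762],"rotation":[0,0,0]},{"grip":0.36,"translation":[0.002,0.016,-0.762],"rotation":[0,0,0]},{"grip":0.36,"translation":[0.002,0.016,-0.762],"rotation":[0,0,0]}]' 30
python3 -m creep '[{"grip":-1,"translation":[0,0,0],"rotation":[0,0,0]},{"grip":-1,"translation":[0,0,0],"rotation":[0,0,0]},{"grip":-1,"translation":[0,0,0],"rotation":[0,0,0]},{"grip":-1,"translation":[0,0,0],"rotation":[0,0,0]},{"grip":-1,"translation":[0,0,0],"rotation":[0,0,0]},{"grip":-1,"translation":[0,0,0],"rotation":[0,0,0]}]' 30
```

```text
time: 4.42
tool_pos: [0.4621, 0.2959, 0.0364]
tcp_rot: [[0.998, -0.07, 0.002], [-0.07, -0.998, 0.001], [0.002, -0.001, -1.0]]
contact_force: [1.4, 0.3, 0.4]
width: 0.06
finger_force: 0.0
time: 5.18
tool_pos: [0.4614, 0.2965, 0.0354]
tcp_rot: [[0.998, -0.068, 0.0], [-0.068, -0.998, -0.0], [0.0, 0.0, -1.0]]
contact_force: [-1.1, -3.6, 5.4]
width: 0.0293
finger_force: 30.0
```

```bash
python3 -m creep '[{"grip":-1,"translation":[0,0,0.05],"rotation":[0,0,0]},{"grip":-1,"translation":[0,0,0.18],"rotation":[0,0,0]},{"grip":-1,"translation":[0,0,0.34],"rotation":[0,0,0]},{"grip":-1,"translation":[0,0,0.48],"rotation":[0,0,0]},{"grip":-1,"translation":[0.03,-0.08,0.5],"rotation":[0,0,0]},{"grip":-1,"translation":[0.08,-0.22,0.5],"rotation":[0,0,0]},{"grip":-1,"translation":[0.13,-0.36,0.5],"rotation":[0,0,0]},{"grip":-1,"translation":[0.18,-0.5,0.5],"rotation":[0,0,0]},{"grip":-1,"translation":[0.23,-0.64,0.5],"rotation":[0,0,0]},{"grip":-1,"translation":[0.2675,-0.761,0.5],"rotation":[0,0,0]}]'
python3 -m creep '[{"grip":-1,"translation":[0.05,-0.14,0],"rotation":[0,0,0]},{"grip":-1,"translation":[0.1,-0.28,0],"rotation":[0,0,0]},{"grip":-1,"translation":[0.15,-0.42,0],"rotation":[0,0,0]},{"grip":-1,"translation":[0.2,-0.56,0],"rotation":[0,0,0]},{"grip":-1,"translation":[0.24,-0.68,0],"rotation":[0,0,0]},{"grip":-1,"translation":[0.2675,-0.761,0],"rotation":[0,0,0]},{"grip":-1,"translation":[0.2675,-0.761,0],"rotation":[0,0,0]},{"grip":-1,"translation":[0.2675,-0.761,0],"rotation":[0,0,0]}]'
```

```text
time: 6.42
tool_pos: [0.5418, 0.0669, 0.1856]
tcp_rot: [[0.998, -0.069, 0.0], [-0.069, -0.998, 0.0], [0.0, -0.0, -1.0]]
contact_force: [1.2, 0.1, -1.5]
width: 0.0293
finger_force: 30.0
time: 7.42
tool_pos: [0.6216, -0.1591, 0.1852]
tcp_rot: [[0.998, -0.068, -0.0], [-0.068, -0.998, 0.001], [-0.0, -0.001, -1.0]]
contact_force: [-1.6, 0.4, -2.6]
width: 0.0294
finger_force: 30.0
```

```bash
python3 -m creep '[{"grip":-1,"translation":[0.001,-0.003,-0.08],"rotation":[0,0,0]},{"grip":-1,"translation":[0.001,-0.003,-0.18],"rotation":[0,0,0]},{"grip":-1,"translation":[0.001,-0.003,-0.28],"rotation":[0,0,0]},{"grip":-1,"translation":[0.001,-0.003,-0.36],"rotation":[0,0,0]},{"grip":-1,"translation":[0.001,-0.003,-0.41],"rotation":[0,0,0]},{"grip":-1,"translation":[0.001,-0.003,-0.43],"rotation":[0,0,0]},{"grip":-1,"translation":[0.001,-0.003,-0.437],"rotation":[0,0,0]},{"grip":-1,"translation":[0.001,-0.003,-0.437],"rotation":[0,0,0]},{"grip":-1,"translation":[0.001,-0.003,-0.442],"rotation":[0,0,0]},{"grip":-1,"translation":[0.001,-0.003,-0.446],"rotation":[0,0,0]},{"grip":-1,"translation":[0.001,-0.003,-0.449],"rotation":[0,0,0]},{"grip":-1,"translation":[0.001,-0.003,-0.449],"rotation":[0,0,0]}]'
```

```text
time: 8.93
tool_pos: [0.6222, -0.1609, 0.0505]
tcp_rot: [[0.998, -0.068, 0.0], [-0.068, -0.998, -0.0], [0.0, 0.0, -1.0]]
contact_force: [-1.3, 0.5, -3.3]
width: 0.0289
finger_force: 30.0
```

```bash
python3 -m creep '[{"grip":-1,"translation":[0,0,-0.002],"rotation":[0,0,0]},{"grip":-1,"translation":[0,0,-0.003],"rotation":[0,0,0]},{"grip":-1,"translation":[0,0,-0.003],"rotation":[0,0,0]}]'
```

```text
time: 9.3
tool_pos: [0.6222, -0.161, 0.0504]
tcp_rot: [[0.998, -0.068, 0.0], [-0.068, -0.998, -0.0], [0.0, 0.0, -1.0]]
contact_force: [-3.9, 1.2, 6.1]
width: 0.0289
finger_force: 30.0
```

```bash
python3 -m creep '[{"grip":0,"translation":[0,0,0],"rotation":[0,0,0]},{"grip":0.36,"translation":[0,0,0],"rotation":[0,0,0]},{"grip":0.36,"translation":[0,0,0],"rotation":[0,0,0]},{"grip":0.36,"translation":[0,0,0.1],"rotation":[0,0,0]},{"grip":0.36,"translation":[0,0,0.25],"rotation":[0,0,0]},{"grip":0.36,"translation":[0,0,0.45],"rotation":[0,0,0]},{"grip":0.36,"translation":[0.03,0.2,0.45],"rotation":[0,0,0]},{"grip":0.36,"translation":[0.05,0.4,0.45],"rotation":[0,0,0]},{"grip":0.36,"translation":[0.075,0.55,0.45],"rotation":[0,0,0]},{"grip":0.36,"translation":[0.075,0.55,0.45],"rotation":[0,0,0]}]'
cat > chk.py <<'E'
from h import *
import sys
# jack heads in the seats region (top faces) and disc-centre marks
for n in("top","side"):
    p=grab_frame(n); W=cloud(p); cv2.imwrite(f"pics/{n}_{sys.argv[1]}.png",p["color"])
    for r in masks_of(p,"jack_114"):
        if r["confidence"]<.3: continue
        w=W[r["pixels"]]; w=w[~np.isnan(w[:,0])]; zt=np.percentile(w[:,2],95); q=w[w[:,2]>zt-.006]
        print(n,round(r["confidence"],2),"px",np.round(r["bbox"][:2]),np.median(q,0).round(4))
E
python3 chk.py 1
```

```text
time: 10.55
tool_pos: [0.6447, 0.007, 0.1845]
tcp_rot: [[0.998, -0.064, 0.0], [-0.064, -0.998, 0.0], [0.0, -0.0, -1.0]]
contact_force: [-0.7, -1.0, 0.3]
width: 0.0596
finger_force: 0.0
top 0.76 px [213. 201.] [0.5734 0.2946 0.0946]
top 0.76 px [204. 169.] [0.6435 0.3199 0.0947]
top 0.71 px [273. 155.] [0.668  0.1642 0.0744]
top 0.68 px [184. 272.] [0.4166 0.3654 0.0546]
top 0.62 px [416. 172.] [ 0.6228 -0.1593  0.0694]
top 0.59 px [182. 241.] [0.4844 0.3674 0.0547]
top 0.46 px [283. 210.] [0.5362 0.1305 0.1146]
side 0.95 px [252. 252.] [0.5713 0.2959 0.0938]
side 0.83 px [265. 307.] [0.4827 0.3704 0.0537]
side 0.8 px [335. 126.] [ 0.62   -0.1552  0.0673]
side 0.71 px [307. 207.] [0.5343 0.1344 0.1133]
side 0.71 px [296. 321.] [0.4143 0.3674 0.0537]
side 0.66 px [252. 201.] [0.6638 0.1669 0.0738]
side 0.58 px [218. 248.] [0.6412 0.3227 0.0938]
```

```bash
python3 -m creep '[{"grip":0.36,"translation":[0.03,0.18,0],"rotation":[0,0,0]},{"grip":0.36,"translation":[0.06,0.36,0],"rotation":[0,0,0]},{"grip":0.36,"translation":[0.071,0.523,0],"rotation":[0,0,0]},{"grip":0.36,"translation":[0.071,0.523,0],"rotation":[0,0,0]},{"grip":0.36,"translation":[0.071,0.523,-0.1],"rotation":[0,0,0]},{"grip":0.36,"translation":[0.071,0.523,-0.22],"rotation":[0,0,0]},{"grip":0.36,"translation":[0.071,0.523,-0.34],"rotation":[0,0,0]},{"grip":0.36,"translation":[0.071,0.523,-0.41],"rotation":[0,0,0]},{"grip":0.36,"translation":[0.071,0.523,-0.432],"rotation":[0,0,0]},{"grip":0.36,"translation":[0.071,0.523,-0.432],"rotation":[0,0,0]}]'
python3 -m creep '[{"grip":-1,"translation":[0,0,0],"rotation":[0,0,0]},{"grip":-1,"translation":[0,0,0],"rotation":[0,0,0]},{"grip":-1,"translation":[0,0,0],"rotation":[0,0,0]},{"grip":-1,"translation":[0,0,0],"rotation":[0,0,0]},{"grip":-1,"translation":[0,0,0],"rotation":[0,0,0]},{"grip":-1,"translation":[0,0,0],"rotation":[0,0,0]}]' 30
```

```text
time: 12.0
tool_pos: [0.6664, 0.1605, 0.0557]
tcp_rot: [[0.998, -0.069, 0.001], [-0.069, -0.998, 0.0], [0.001, -0.0, -1.0]]
contact_force: [-0.1, -0.0, 1.0]
width: 0.0597
finger_force: 0.0
time: 12.75
tool_pos: [0.6662, 0.1613, 0.0554]
tcp_rot: [[0.998, -0.068, 0.001], [-0.068, -0.998, 0.0], [0.001, -0.001, -1.0]]
contact_force: [0.1, 2.7, 5.1]
width: 0.0293
finger_force: 30.0
```

```bash
python3 -m creep '[{"grip":-1,"translation":[0,0,0.05],"rotation":[0,0,0]},{"grip":-1,"translation":[0,0,0.18],"rotation":[0,0,0]},{"grip":-1,"translation":[0,0,0.34],"rotation":[0,0,0]},{"grip":-1,"translation":[0,0,0.4],"rotation":[0,0,0]},{"grip":-1,"translation":[-0.04,-0.1,0.4],"rotation":[0,0,0]},{"grip":-1,"translation":[-0.09,-0.25,0.4],"rotation":[0,0,0]},{"grip":-1,"translation":[-0.14,-0.4,0.4],"rotation":[0,0,0]},{"grip":-1,"translation":[-0.182,-0.532,0.4],"rotation":[0,0,0]}]'
python3 -m creep '[{"grip":-1,"translation":[-0.05,-0.14,0],"rotation":[0,0,0]},{"grip":-1,"translation":[-0.1,-0.28,0],"rotation":[0,0,0]},{"grip":-1,"translation":[-0.15,-0.42,0],"rotation":[0,0,0]},{"grip":-1,"translation":[-0.182,-0.532,0],"rotation":[0,0,0]},{"grip":-1,"translation":[-0.182,-0.532,0],"rotation":[0,0,0]},{"grip":-1,"translation":[-0.182,-0.532,0],"rotation":[0,0,0]}]'
```

```text
time: 13.75
tool_pos: [0.6101, -0.0002, 0.1737]
tcp_rot: [[0.998, -0.069, -0.003], [-0.069, -0.998, 0.0], [-0.003, 0.0, -1.0]]
contact_force: [-0.2, -0.1, -3.4]
width: 0.0293
finger_force: 30.0
time: 14.5
tool_pos: [0.5565, -0.1577, 0.1742]
tcp_rot: [[0.998, -0.068, -0.001], [-0.068, -0.998, 0.001], [-0.001, -0.001, -1.0]]
contact_force: [0.5, 0.8, -2.4]
width: 0.0292
finger_force: 30.0
```

```bash
python3 -m creep '[{"grip":-1,"translation":[0.002,0,-0.07],"rotation":[0,0,0]},{"grip":-1,"translation":[0.002,0,-0.16],"rotation":[0,0,0]},{"grip":-1,"translation":[0.002,0,-0.25],"rotation":[0,0,0]},{"grip":-1,"translation":[0.002,0,-0.3],"rotation":[0,0,0]},{"grip":-1,"translation":[0.002,0,-0.325],"rotation":[0,0,0]},{"grip":-1,"translation":[0.002,0,-0.335],"rotation":[0,0,0]},{"grip":-1,"translation":[0.002,0,-0.335],"rotation":[0,0,0]},{"grip":-1,"translation":[0.002,0,-0.34],"rotation":[0,0,0]},{"grip":-1,"translation":[0.002,0,-0.344],"rotation":[0,0,0]},{"grip":-1,"translation":[0.002,0,-0.346],"rotation":[0,0,0]},{"grip":-1,"translation":[0.002,0,-0.348],"rotation":[0,0,0]},{"grip":-1,"translation":[0.002,0,-0.348],"rotation":[0,0,0]}]'
```

```text
time: 16.0
tool_pos: [0.5573, -0.1582, 0.0705]
tcp_rot: [[0.998, -0.068, 0.0], [-0.068, -0.998, -0.0], [0.0, 0.0, -1.0]]
contact_force: [-0.8, 0.9, -1.8]
width: 0.0292
finger_force: 30.0
```

```bash
python3 -m creep '[{"grip":-1,"translation":[0,0,-0.002],"rotation":[0,0,0]},{"grip":-1,"translation":[0,0,-0.002],"rotation":[0,0,0]},{"grip":-1,"translation":[0,0,-0.002],"rotation":[0,0,0]}]'
```

```text
time: 16.38
tool_pos: [0.5575, -0.1582, 0.0704]
tcp_rot: [[0.998, -0.068, 0.0], [-0.068, -0.998, -0.0], [0.0, 0.0, -1.0]]
contact_force: [-2.9, 1.5, 5.6]
width: 0.0295
finger_force: 30.0
```

```bash
python3 -m creep '[{"grip":0,"translation":[0,0,0],"rotation":[0,0,0]},{"grip":0.36,"translation":[0,0,0],"rotation":[0,0,0]},{"grip":0.36,"translation":[0,0,0],"rotation":[0,0,0]},{"grip":0.36,"translation":[0,0,0.1],"rotation":[0,0,0]},{"grip":0.36,"translation":[0,0,0.25],"rotation":[0,0,0]},{"grip":0.36,"translation":[0,0,0.42],"rotation":[0,0,0]},{"grip":0.36,"translation":[0.01,0.1,0.45],"rotation":[0,0,0]},{"grip":0.36,"translation":[0.02,0.3,0.45],"rotation":[0,0,0]},{"grip":0.36,"translation":[0.024,0.5,0.45],"rotation":[0,0,0]},{"grip":0.36,"translation":[0.024,0.7,0.45],"rotation":[0,0,0]},{"grip":0.36,"translation":[0.024,0.752,0.45],"rotation":[0,0,0]}]'
python3 -m creep '[{"grip":0.36,"translation":[0.01,0.18,0],"rotation":[0,0,0]},{"grip":0.36,"translation":[0.02,0.36,0],"rotation":[0,0,0]},{"grip":0.36,"translation":[0.024,0.54,0],"rotation":[0,0,0]},{"grip":0.36,"translation":[0.024,0.7,0],"rotation":[0,0,0]},{"grip":0.36,"translation":[0.024,0.752,0],"rotation":[0,0,0]},{"grip":0.36,"translation":[0.024,0.752,0],"rotation":[0,0,0]},{"grip":0.36,"translation":[0.024,0.752,0],"rotation":[0,0,0]}]'
python3 chk.py 2
```

```text
time: 17.75
tool_pos: [0.5642, 0.0703, 0.2049]
tcp_rot: [[0.998, -0.065, 0.0], [-0.065, -0.998, 0.0], [0.0, -0.0, -1.0]]
contact_force: [-0.1, 0.2, -0.4]
width: 0.0592
finger_force: 0.0
time: 18.62
tool_pos: [0.5722, 0.2912, 0.205]
tcp_rot: [[0.998, -0.07, -0.0], [-0.07, -0.998, -0.0], [-0.0, 0.0, -1.0]]
contact_force: [0.3, -0.2, 0.5]
width: 0.0599
finger_force: 0.0
top 0.81 px [417. 170.] [ 0.6231 -0.1597  0.0696]
top 0.74 px [219. 204.] [0.5686 0.284  0.0794]
top 0.52 px [287. 211.] [0.5358 0.1305 0.1146]
top 0.51 px [419. 195.] [ 0.5581 -0.1568  0.0892]
side 0.92 px [306. 205.] [0.5345 0.1345 0.1135]
side 0.74 px [295. 321.] [0.414  0.3674 0.0539]
side 0.73 px [217. 248.] [0.6409 0.3231 0.0938]
side 0.7 px [265. 303.] [0.4829 0.3703 0.0533]
side 0.58 px [253. 253.] [0.5708 0.2969 0.0935]
```

```bash
python3 -m creep '[{"grip":0.36,"translation":[0,0.006,-0.1],"rotation":[0,0,0]},{"grip":0.36,"translation":[0,0.006,-0.22],"rotation":[0,0,0]},{"grip":0.36,"translation":[0,0.006,-0.34],"rotation":[0,0,0]},{"grip":0.36,"translation":[0,0.006,-0.41],"rotation":[0,0,0]},{"grip":0.36,"translation":[0,0.006,-0.433],"rotation":[0,0,0]},{"grip":0.36,"translation":[0,0.006,-0.433],"rotation":[0,0,0]}]'
python3 -m creep '[{"grip":-1,"translation":[0,0,0],"rotation":[0,0,0]},{"grip":-1,"translation":[0,0,0],"rotation":[0,0,0]},{"grip":-1,"translation":[0,0,0],"rotation":[0,0,0]},{"grip":-1,"translation":[0,0,0],"rotation":[0,0,0]},{"grip":-1,"translation":[0,0,0],"rotation":[0,0,0]},{"grip":-1,"translation":[0,0,0],"rotation":[0,0,0]}]' 30
```

```text
time: 19.58
tool_pos: [0.572, 0.2946, 0.0754]
tcp_rot: [[0.998, -0.069, 0.0], [-0.069, -0.998, 0.0], [0.0, -0.0, -1.0]]
contact_force: [-0.1, 0.4, -0.8]
width: 0.0599
finger_force: 0.0
time: 20.32
tool_pos: [0.5719, 0.2947, 0.0753]
tcp_rot: [[0.998, -0.068, 0.0], [-0.068, -0.998, -0.0], [0.0, 0.0, -1.0]]
contact_force: [-1.0, -2.4, 3.6]
width: 0.0291
finger_force: 30.0
```

```bash
python3 -m creep '[{"grip":-1,"translation":[0,0,0.05],"rotation":[0,0,0]},{"grip":-1,"translation":[0,0,0.18],"rotation":[0,0,0]},{"grip":-1,"translation":[0,0,0.34],"rotation":[0,0,0]},{"grip":-1,"translation":[0,0,0.48],"rotation":[0,0,0]},{"grip":-1,"translation":[-0.02,-0.08,0.5],"rotation":[0,0,0]},{"grip":-1,"translation":[-0.04,-0.22,0.5],"rotation":[0,0,0]},{"grip":-1,"translation":[-0.06,-0.36,0.5],"rotation":[0,0,0]},{"grip":-1,"translation":[-0.08,-0.5,0.5],"rotation":[0,0,0]},{"grip":-1,"translation":[-0.11,-0.64,0.5],"rotation":[0,0,0]},{"grip":-1,"translation":[-0.1325,-0.746,0.5],"rotation":[0,0,0]}]'
python3 -m creep '[{"grip":-1,"translation":[-0.03,-0.14,0],"rotation":[0,0,0]},{"grip":-1,"translation":[-0.06,-0.28,0],"rotation":[0,0,0]},{"grip":-1,"translation":[-0.09,-0.42,0],"rotation":[0,0,0]},{"grip":-1,"translation":[-0.11,-0.56,0],"rotation":[0,0,0]},{"grip":-1,"translation":[-0.1325,-0.68,0],"rotation":[0,0,0]},{"grip":-1,"translation":[-0.1325,-0.746,0],"rotation":[0,0,0]},{"grip":-1,"translation":[-0.1325,-0.746,0],"rotation":[0,0,0]},{"grip":-1,"translation":[-0.1325,-0.746,0],"rotation":[0,0,0]}]'
```

```text
time: 21.58
tool_pos: [0.5313, 0.0697, 0.2254]
tcp_rot: [[0.998, -0.069, -0.0], [-0.069, -0.998, 0.0], [-0.0, -0.0, -1.0]]
contact_force: [0.4, -1.5, -3.8]
width: 0.0293
finger_force: 30.0
time: 22.58
tool_pos: [0.4924, -0.1518, 0.225]
tcp_rot: [[0.998, -0.067, -0.0], [-0.067, -0.998, 0.001], [-0.0, -0.001, -1.0]]
contact_force: [0.3, 0.6, -4.0]
width: 0.0293
finger_force: 30.0
```

```bash
python3 -m creep '[{"grip":-1,"translation":[0,-0.003,-0.09],"rotation":[0,0,0]},{"grip":-1,"translation":[0,-0.003,-0.2],"rotation":[0,0,0]},{"grip":-1,"translation":[0,-0.003,-0.31],"rotation":[0,0,0]},{"grip":-1,"translation":[0,-0.003,-0.39],"rotation":[0,0,0]},{"grip":-1,"translation":[0,-0.003,-0.425],"rotation":[0,0,0]},{"grip":-1,"translation":[0,-0.003,-0.438],"rotation":[0,0,0]},{"grip":-1,"translation":[0,-0.003,-0.438],"rotation":[0,0,0]},{"grip":-1,"translation":[0,-0.003,-0.443],"rotation":[0,0,0]},{"grip":-1,"translation":[0,-0.003,-0.447],"rotation":[0,0,0]},{"grip":-1,"translation":[0,-0.003,-0.449],"rotation":[0,0,0]},{"grip":-1,"translation":[0,-0.003,-0.451],"rotation":[0,0,0]},{"grip":-1,"translation":[0,-0.003,-0.451],"rotation":[0,0,0]}]'
```

```text
time: 24.08
tool_pos: [0.4925, -0.1539, 0.0903]
tcp_rot: [[0.998, -0.068, 0.001], [-0.068, -0.998, -0.001], [0.001, 0.0, -1.0]]
contact_force: [-1.2, -0.1, 3.8]
width: 0.0292
finger_force: 29.9
```

```bash
python3 -m creep '[{"grip":0,"translation":[0,0,0],"rotation":[0,0,0]},{"grip":0.36,"translation":[0,0,0],"rotation":[0,0,0]},{"grip":0.36,"translation":[0,0,0],"rotation":[0,0,0]},{"grip":0.36,"translation":[0,0,0.1],"rotation":[0,0,0]},{"grip":0.36,"translation":[0,0,0.25],"rotation":[0,0,0]},{"grip":0.36,"translation":[0,0,0.4],"rotation":[0,0,0]},{"grip":0.36,"translation":[0.03,0.2,0.4],"rotation":[0,0,0]},{"grip":0.36,"translation":[0.06,0.4,0.4],"rotation":[0,0,0]},{"grip":0.36,"translation":[0.09,0.6,0.4],"rotation":[0,0,0]},{"grip":0.36,"translation":[0.12,0.8,0.4],"rotation":[0,0,0]},{"grip":0.36,"translation":[0.142,0.95,0.4],"rotation":[0,0,0]},{"grip":0.36,"translation":[0.142,0.95,0.4],"rotation":[0,0,0]}]'
python3 -m creep '[{"grip":0.36,"translation":[0,0,0],"rotation":[0,0,0]},{"grip":0.36,"translation":[0,0,0],"rotation":[0,0,0]},{"grip":0.36,"translation":[0,0,-0.1],"rotation":[0,0,0]},{"grip":0.36,"translation":[0,0,-0.22],"rotation":[0,0,0]},{"grip":0.36,"translation":[0,0,-0.33],"rotation":[0,0,0]},{"grip":0.36,"translation":[0,0,-0.385],"rotation":[0,0,0]},{"grip":0.36,"translation":[0,0,-0.395],"rotation":[0,0,0]},{"grip":0.36,"translation":[0,0,-0.395],"rotation":[0,0,0]}]'
python3 -m creep '[{"grip":-1,"translation":[0,0,0],"rotation":[0,0,0]},{"grip":-1,"translation":[0,0,0],"rotation":[0,0,0]},{"grip":-1,"translation":[0,0,0],"rotation":[0,0,0]},{"grip":-1,"translation":[0,0,0],"rotation":[0,0,0]},{"grip":-1,"translation":[0,0,0],"rotation":[0,0,0]},{"grip":-1,"translation":[0,0,0],"rotation":[0,0,0]}]' 30
```

```text
time: 25.58
tool_pos: [0.5347, 0.1338, 0.2095]
tcp_rot: [[0.998, -0.064, -0.0], [-0.064, -0.998, 0.0], [-0.0, -0.0, -1.0]]
contact_force: [-0.7, -1.3, 0.5]
width: 0.0597
finger_force: 0.0
time: 26.58
tool_pos: [0.5354, 0.1311, 0.0922]
tcp_rot: [[0.998, -0.069, 0.002], [-0.069, -0.998, 0.0], [0.002, -0.0, -1.0]]
contact_force: [-0.8, -0.3, -0.5]
width: 0.0603
finger_force: 0.0
time: 27.32
tool_pos: [0.535, 0.1312, 0.0914]
tcp_rot: [[0.998, -0.068, 0.0], [-0.068, -0.998, -0.0], [0.0, 0.0, -1.0]]
contact_force: [-0.2, -1.9, 4.4]
width: 0.0291
finger_force: 30.0
```

```bash
python3 -m creep '[{"grip":-1,"translation":[0,0,0.05],"rotation":[0,0,0]},{"grip":-1,"translation":[0,0,0.18],"rotation":[0,0,0]},{"grip":-1,"translation":[0,0,0.33],"rotation":[0,0,0]},{"grip":-1,"translation":[0,0,0.43],"rotation":[0,0,0]},{"grip":-1,"translation":[-0.04,-0.08,0.43],"rotation":[0,0,0]},{"grip":-1,"translation":[-0.09,-0.22,0.43],"rotation":[0,0,0]},{"grip":-1,"translation":[-0.14,-0.36,0.43],"rotation":[0,0,0]},{"grip":-1,"translation":[-0.19,-0.5,0.43],"rotation":[0,0,0]},{"grip":-1,"translation":[-0.25,-0.65,0.43],"rotation":[0,0,0]},{"grip":-1,"translation":[-0.31,-0.8,0.43],"rotation":[0,0,0]},{"grip":-1,"translation":[-0.358,-0.934,0.43],"rotation":[0,0,0]},{"grip":-1,"translation":[-0.358,-0.934,0.43],"rotation":[0,0,0]}]'
python3 -m creep '[{"grip":-1,"translation":[0,0,0],"rotation":[0,0,0]},{"grip":-1,"translation":[0,0,0],"rotation":[0,0,0]}]'
```

```text
time: 28.82
tool_pos: [0.4265, -0.1507, 0.2204]
tcp_rot: [[0.997, -0.072, -0.001], [-0.072, -0.997, 0.0], [-0.001, -0.0, -1.0]]
contact_force: [0.3, 1.3, -5.0]
width: 0.0293
finger_force: 30.0
time: 29.08
tool_pos: [0.4276, -0.148, 0.2202]
tcp_rot: [[0.998, -0.067, -0.0], [-0.067, -0.998, 0.0], [-0.0, -0.0, -1.0]]
contact_force: [-0.4, 0.7, -6.1]
width: 0.0291
finger_force: 30.0
```

Contact is expected at z 0.1064, which is -0.1138 m (-0.379).

```bash
python3 -m creep '[{"grip":-1,"translation":[0,-0.002,-0.07],"rotation":[0,0,0]},{"grip":-1,"translation":[0,-0.002,-0.16],"rotation":[0,0,0]},{"grip":-1,"translation":[0,-0.002,-0.25],"rotation":[0,0,0]},{"grip":-1,"translation":[0,-0.002,-0.32],"rotation":[0,0,0]},{"grip":-1,"translation":[0,-0.002,-0.355],"rotation":[0,0,0]},{"grip":-1,"translation":[0,-0.002,-0.368],"rotation":[0,0,0]},{"grip":-1,"translation":[0,-0.002,-0.368],"rotation":[0,0,0]},{"grip":-1,"translation":[0,-0.002,-0.373],"rotation":[0,0,0]},{"grip":-1,"translation":[0,-0.002,-0.377],"rotation":[0,0,0]},{"grip":-1,"translation":[0,-0.002,-0.379],"rotation":[0,0,0]},{"grip":-1,"translation":[0,-0.002,-0.381],"rotation":[0,0,0]},{"grip":-1,"translation":[0,-0.002,-0.381],"rotation":[0,0,0]}]'
```

```text
time: 30.58
tool_pos: [0.4277, -0.1497, 0.1064]
tcp_rot: [[0.998, -0.068, 0.001], [-0.068, -0.998, -0.001], [0.001, 0.001, -1.0]]
contact_force: [-1.5, 0.9, 2.0]
width: 0.0293
finger_force: 30.0
```

```bash
python3 -m creep '[{"grip":0,"translation":[0,0,0],"rotation":[0,0,0]},{"grip":0.36,"translation":[0,0,0],"rotation":[0,0,0]},{"grip":0.36,"translation":[0,0,0],"rotation":[0,0,0]},{"grip":0.36,"translation":[0,0,0.1],"rotation":[0,0,0]},{"grip":0.36,"translation":[0,0,0.25],"rotation":[0,0,0]},{"grip":0.36,"translation":[0,0,0.42],"rotation":[0,0,0]},{"grip":0.36,"translation":[0,-0.1,0.45],"rotation":[0,0,0]},{"grip":0.36,"translation":[0,-0.3,0.45],"rotation":[0,0,0]},{"grip":0.36,"translation":[0,-0.5,0.45],"rotation":[0,0,0]},{"grip":0.36,"translation":[0,-0.65,0.45],"rotation":[0,0,0]},{"grip":0.36,"translation":[0,-0.65,0.45],"rotation":[0,0,0]}]'
python3 chk.py 3
python3 - <<'E'
from h import *
for n in("top","side"):
    p=grab_frame(n)
    for l in ("seat_a","oil","jack_114"):
        for r in pinpoint(p,l):
            if r["confidence"]>.3:
                z={"seat_a":.012,"oil":0,"jack_114":.015}[l]; w=world(p,r["centre"],z=z)
                if l=="oil" or w[1]<0: print(n,l,round(r["confidence"],2),w.round(4))
a=cv2.imread("pics/top_3.png")[130:310,360:480]; b=cv2.imread("pics/side_3.png")[90:270,300:460]
cv2.imwrite("pics/f.png",cv2.resize(np.hstack([a,b]),(790,508),interpolation=cv2.INTER_CUBIC))
E
```

```text
time: 31.95
tool_pos: [0.4268, -0.3469, 0.2402]
tcp_rot: [[0.997, -0.071, -0.001], [-0.071, -0.997, 0.0], [-0.001, -0.0, -1.0]]
contact_force: [-0.7, 0.3, -0.4]
width: 0.0599
finger_force: 0.0
top 0.76 px [420. 258.] [ 0.4287 -0.1483  0.1292]
top 0.76 px [418. 198.] [ 0.5581 -0.157   0.0892]
top 0.74 px [415. 171.] [ 0.6227 -0.1593  0.069 ]
top 0.71 px [182. 273.] [0.4153 0.3649 0.0549]
top 0.63 px [203. 169.] [0.6424 0.3199 0.0944]
top 0.58 px [420. 227.] [ 0.4931 -0.1529  0.1093]
top 0.54 px [181. 241.] [0.4844 0.368  0.0545]
side 0.88 px [295. 320.] [0.4136 0.3684 0.0536]
side 0.81 px [400. 146.] [ 0.4274 -0.1461  0.1278]
side 0.72 px [375. 138.] [ 0.4928 -0.1505  0.1079]
side 0.66 px [352. 132.] [ 0.5561 -0.1526  0.0872]
side 0.66 px [218. 248.] [0.6406 0.323  0.0932]
side 0.64 px [333. 126.] [ 0.6221 -0.1558  0.0677]
side 0.63 px [266. 306.] [0.4823 0.3696 0.0536]
top seat_a 0.76 [ 0.5614 -0.1544  0.012 ]
top seat_a 0.69 [ 0.6293 -0.1623  0.012 ]
top seat_a 0.67 [ 0.4287 -0.1572  0.012 ]
top seat_a 0.46 [ 0.493  -0.1618  0.012 ]
top seat_a 0.31 [ 0.362  -0.1375  0.012 ]
top oil 0.82 [0.4212 0.1697 0.    ]
top jack_114 0.79 [ 0.6264 -0.1658  0.015 ]
top jack_114 0.76 [ 0.4957 -0.1506  0.015 ]
top jack_114 0.7 [ 0.5593 -0.1579  0.015 ]
top jack_114 0.56 [ 0.4305 -0.1448  0.015 ]
side seat_a 0.68 [ 0.6306 -0.171   0.012 ]
side seat_a 0.63 [ 0.4972 -0.1519  0.012 ]
side seat_a 0.53 [ 0.5611 -0.1593  0.012 ]
side seat_a 0.51 [ 0.425  -0.1593  0.012 ]
side oil 0.74 [0.4161 0.1622 0.    ]
side jack_114 0.85 [ 0.5503 -0.1363  0.015 ]
side jack_114 0.72 [ 0.5003 -0.155   0.015 ]
side jack_114 0.72 [ 0.6338 -0.1726  0.015 ]
side jack_114 0.57 [ 0.4286 -0.1555  0.015 ]
side jack_114 0.56 [ 0.5644 -0.1564  0.015 ]
```

View pics/f.png

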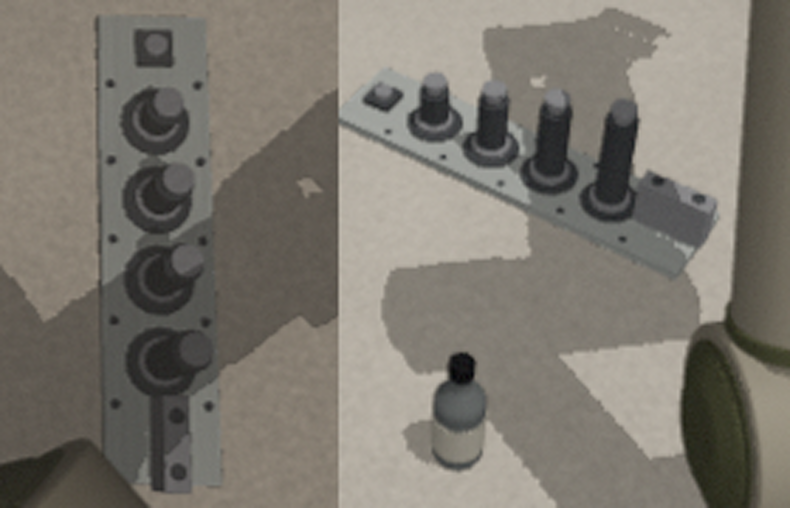

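The picture shows the four jacks upright and central on their seats. The heights step down from the stop at crop (665,210) to the hold-down at (383,92), and the oil bottle at (460,410) has not moved. Measured head positions agree with the seats to about 2–3 mm.

```bash
python3 -c "
from plant import *
print(hand_in())"
```

```text
the job is handed in; nothing more can be done
None
```

The job is handed in: the four jacks stand upright on the seats, tallest next to the stop and each shorter one a seat farther, centred to about 2–3 mm by the camera measurements, with the oil bottle left in place and about 32 s used of the 128 s allowed.

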